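# Fit the specimen post into the spring-plunger holder

### The arm

A 7-joint arm with a two-finger parallel gripper is mounted at the origin on the work surface. World frame = base frame: x ahead of the robot, y to its left, z up, the work surface at z = 0. Lengths are in mm, angles in rad, forces in N, time in s.
With the tool pointing down it reaches from about 425 to 950 mm from the base axis. Payload 4.7 kg.
Tool frame: the origin (TCP) lies at the very end of the fingers, on their centre line; the grasp point (between the pads) lies 19 mm behind it; z points along the fingers, y is the line along which they close (so a half turn about z gives the same grasp; the last joint's range is limited). The gripper opens to 87 mm and grips with 3 to 60 N. Pads are 19 mm wide; open, the fingers measure 117 mm over their backs; the gripper's body (75 mm by 190 mm) begins 51 mm behind the grasp point.
Start: joints at [1.206, 0.469, -0.049, 1.532, 0.024, 1.141, -0.082], TCP at [222.478, -637.303, 195.773] pointing down, gripper open.
Joint ranges: [-2.59, 2.59], [-0.33, 1.99], [-1.39, 1.29], [0.1, 2.45], [-1.04, 4.18], [0.21, 1.99], [-2.66, 2.66]. Speed limits (rad/s): [2.57, 2.57, 3.14, 3.14, 3.14, 3.14, 3.14].

### API

Orientations are given as a unit quaternion [x, y, z, w].
In Python, from rig import * gives the robot as it stands.
- The arm moves only by the tool play_rows, never from a script. Its argument "series" is a list that holds one entry, the list of rows, each a list of 5 numbers: the opening, from -1 (shut) to 1 (fully open), then the shift along the world's x, y, z normalised to -1 to 1, where 1 is 0.4 m, then the turn about the world's z normalised to -1 to 1, where 1 is 0.5 rad. In form: [[[gripper, x, y, z, spin], ...]]. A call has exactly 8 rows; each row shifts and turns the commanded pose from where the row before left it; what a row does not reach is not made up. A row lasts 1/12 s, in which the tool goes at most 41.7 mm and 7.16 degrees, less where a joint would pass 70% of its speed; a pose out of reach is approached as far as the arm can. A call with a number of a shift or a turn outside -1 to 1 is refused whole. A call with a gripper value outside its range is refused whole. The fingers move at their own pace and stop on an object; the grip force is fixed at half the most. Time passes only in rows, so rows that do not move let the fingers close, or fill a call up. It gives the time, the measured TCP pose, the force, the opening and the grip force at its end, in the units of the state.
- get_obs(): the state, without advancing time (a new reading comes with each control period).
- capture(name): name is "side" or "top"; returns the picture (420x560x3 uint8, red, green, blue); there is no depth.
- calibration(name): a dict with "camera_matrix" (3x3 intrinsics, pixels), "eye" and "attitude" of the camera in the world. Camera axes: x right, y up, looking along -z (the intrinsics and any distortion apply to the point x, -y, -z); pixel columns grow to the right and rows downward; lengths in mm; the calibration is good to about 2 mm. A picture is of the moment at which its call begins. calibration takes no time and is no camera call.
- hand_in(): hands the job in; it is judged then, once.
The state is a dict: "t": time; "joints": joint angles; "qvel": joint speeds; "tau": joint torques, N m; "tool_pos": TCP position; "ee_rot": TCP orientation; "ft_force": force on the tool from outside, world axes, zero at the start; "moment": the same for the moment, N m; "gripper_width": finger opening in mm; "gripper_force": force on a finger pad.
Only numpy, scipy, OpenCV 4.12 (cv2) and the standard library are available. Lean on these libraries where they do the work, as an engineer would, in place of code of your own. Each camera call takes 0.05 s, during which the arm holds its last target. There are 200 camera calls.

### The job

Take the post with the long bar-shaped cork-topped head out of the wooden rack and slide its stem straight down into the black holder on the stand, past the side spring plunger, until it is fully home: its flange flush on the holder's rim and the plunger snapped into the groove. The bar must lie along the long side of the stand's base. Press gently, never with more than about 2 kg, let go, and leave the round-headed post and the glass dish where they are.

Things in the scene. Friction and masses are not known exactly. Their poses are not given: they have to be found in the camera images.
- post_grip (a point): Centre of the head of the loose post to be fitted, which stands in a hole of the rack. The head is a steel bar 56 mm long (its x axis) x 22 mm wide (its y; grip across this) x 24 mm high (its z, up), with a 4 mm cork strip on top. Grip here or higher: fingertips more than 24 mm below this point would strike the holder's rim as the post comes home. 0.28 to 0.46 kg.
- post_foot (a point): Foot of the same post, 68 mm below the bar's centre. Steel stem 16 mm across and 44 mm long, its last 10 mm tapered to 6 mm across; a groove 3 mm deep and 11 mm wide runs round it 30 mm above the foot. Between stem and bar is a round flange 26 mm across, 12 mm high; its flat underside, the shoulder, is 44 mm above the foot.
- rack (a point): Centre of the top of the wooden rack, 75 (x) x 180 (y) x 54 mm, with two holes 45 mm either side along its y; the two posts stand upright in them, flanges resting on the top, in either order. Lift a post 60 mm to clear it.
- socket (a point): Where the axis of the black post holder meets the top (40 mm above the bench) of the cream base, 150 x 220 x 40 mm; y: the base's long side, z: up. The holder is an upright tube, 34 mm across, bore 17.5 mm (19 mm in the top 6 mm), open below. Its flat rim is 46 to 86 mm above this point, set anew each time and not measured: the seat must be felt. The flange rests flush on the rim when home, a hard stop.
- plunger (a joint): Spring plunger in the holder's side, towards the socket's +x, 14 mm below the rim: a steel pin 7 mm across, round nose, knob outside. In m: 0 = fully in (nose 2.5 mm from the bore's axis, spring 4 N), growing outward (1.3 N per mm): 3 to 4 mm on the full stem, under 1.5 mm in the groove. Riding up the taper (from about 28 mm before home) takes up to 12 N of push, then sliding 1 to 6 N.
- disc_post_grip (a point): Centre of the round head (36 mm across, 24 mm high) of the other post, which stands in the other hole of the rack, 90 mm from the first; leave it alone.
- dish_mid (a point): Middle of a small glass dish (60 mm across, 16 mm high) standing on the base, 105 mm from the socket towards its -y; leave it alone.

How it is judged:
By the outcome, as a careful person would: the job done as asked, in the order asked, and still so for the second after the job is handed in, with the robot touching nothing.
It also fails if it takes over 58 s, if anything falls off the work surface, if the arm or the gripper's body presses on something with over 40 N, if the wrist force passes 120 N, or if a joint passes its speed limit or range.

## Working session

There is one attempt and no reset: what is moved stays moved. The work goes in short steps, Python scripts to look and compute and a tool call to move; the robot and the scene stay as the last step left them, time stands still between calls to the robot, and variables do not carry over. Pictures are saved under pics/ and viewed, at most 10 in all, crops included, and the job is handed in when it is done.

Besides the shell and the picture viewer there is one more tool, called after "Emit:" by a JSON object that holds its "op" and its "data", one argument or row to a line. play_rows: Moves the arm, as the interface text tells. Scaled input: -1 to 1 covers 0.4 m each way for a shift and 0.5 rad each way for a turn. Its arguments: {"type":"object","properties":{"series":{"type":"array","items":{"type":"array","items":{"type":"array","items":{"type":"number"}}}}},"required":["series"]}

```bash
mkdir -p pics
cat > h.py <<'E'
from rig import *
import numpy as np, cv2
from scipy.spatial.transform import Rotation as R
def cam(n):
    c=calibration(n); A=np.array(c["attitude"],float)
    M=A if A.shape==(3,3) else R.from_quat(A.ravel()).as_matrix()
    return np.array(c["camera_matrix"]),np.array(c["eye"],float),M,c
def ray(n,u,v):
    K,e,M,_=cam(n); d=np.linalg.inv(K)@[u,v,1]; d=M@(d*[1,-1,-1]); return e,d
def atz(n,u,v,z):
    e,d=ray(n,u,v); return e+d*(z-e[2])/d[2]
def proj(n,p):
    K,e,M,_=cam(n); q=M.T@(np.array(p)-e); q=K@(q*[1,-1,-1]); return q[:2]/q[2]
def snap(n,f,crop=None,s=1):
    im=cv2.cvtColor(capture(n),cv2.COLOR_RGB2BGR)
    if crop: x0,y0,x1,y1=crop; im=im[y0:y1,x0:x1]
    cv2.imwrite("pics/"+f,cv2.resize(im,None,fx=s,fy=s,interpolation=cv2.INTER_CUBIC)); return im
E
python3 - <<'E'
from h import *
a=snap("side","s0.png"); b=snap("top","t0.png")
for n in("side","top"): print(cam(n)[3])
o=get_obs(); print(o)
E
```

```text
{'camera_matrix': array([[438.19802435,   0.        , 270.78149432],
       [  0.        , 438.19802435, 209.37292645],
       [  0.        ,   0.        ,   1.        ]]), 'eye': array([ 393.02328074, -760.35663797,  599.04597845]), 'attitude': array([ 0.47507634, -0.04417952, -0.10108565,  0.87300191])}
{'camera_matrix': array([[399.27930998,   0.        , 277.97069706],
       [  0.        , 399.27930998, 207.01528023],
       [  0.        ,   0.        ,   1.        ]]), 'eye': array([431.84534262, -20.09236964, 912.29455363]), 'attitude': array([-0.0571321 ,  0.04523437,  0.70959001, -0.7008365 ])}
{'t': 0.1, 'joints': array([ 1.20610623,  0.46933654, -0.04860459,  1.53355272,  0.02410534,
        1.14100493, -0.08229059]), 'qvel': array([ 2.52685225e-04, -2.18716473e-03,  5.73380521e-04, -3.17792376e-03,
       -9.30629463e-05, -1.15316406e-03, -6.42322666e-04]), 'tau': array([ 4.05780565e-04, -5.09169173e+01, -8.15691194e-02, -2.36827004e+01,
       -6.15249574e-02,  3.44734441e-02,  5.53671464e-05]), 'tool_pos': array([ 222.24830693, -636.75148573,  194.83000178]), 'ee_rot': array([ 9.85934264e-01,  1.67131357e-01, -1.72790828e-04, -8.40289746e-04]), 'ft_force': array([0.28866287, 0.30051876, 0.20416329]), 'moment': array([0.07931007, 0.02490541, 0.01311939]), 'gripper_force': 0.0, 'gripper_width': 87.28540548802556}
```

View pics/s0.png

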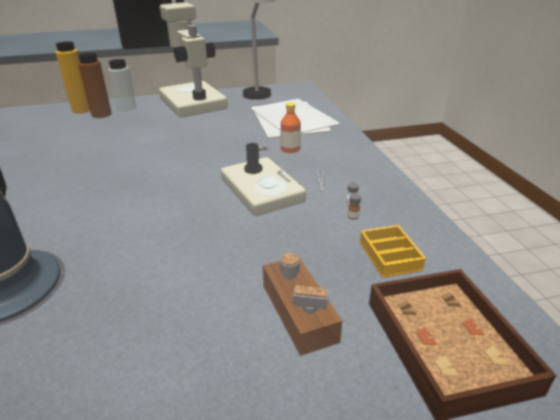

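View pics/t0.png

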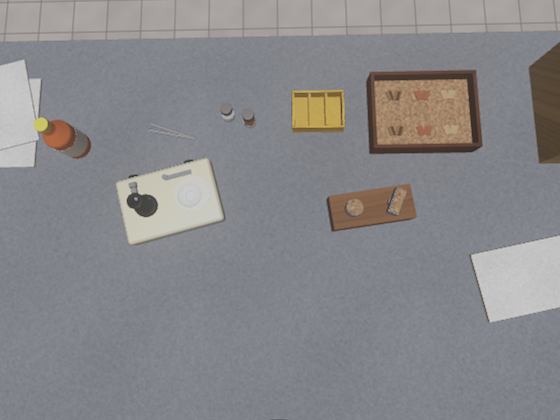

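The side view shows the rack at about (300,300) with the bar at (311,296), and the stand at (262,180). In the top view the bar head is at (398,201), the holder at (140,203) with its plunger pointing up at about (134,186), and the dish at (190,195). Next I enlarge both areas.

Run:
```python
from h import *
t=cv2.imread("pics/t0.png"); s=cv2.imread("pics/s0.png")
f=lambda im,x,y,w,h,k:cv2.resize(im[y:y+h,x:x+w],None,fx=k,fy=k,interpolation=cv2.INTER_CUBIC)
A=np.hstack([f(t,105,150,130,100,3),f(t,320,170,130,100,3)])
B=np.hstack([f(s,210,130,130,100,3),f(s,255,245,130,100,3)])
cv2.imwrite("pics/m.png",np.vstack([A,B]))
```

```text
(no output)
```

View pics/m.png

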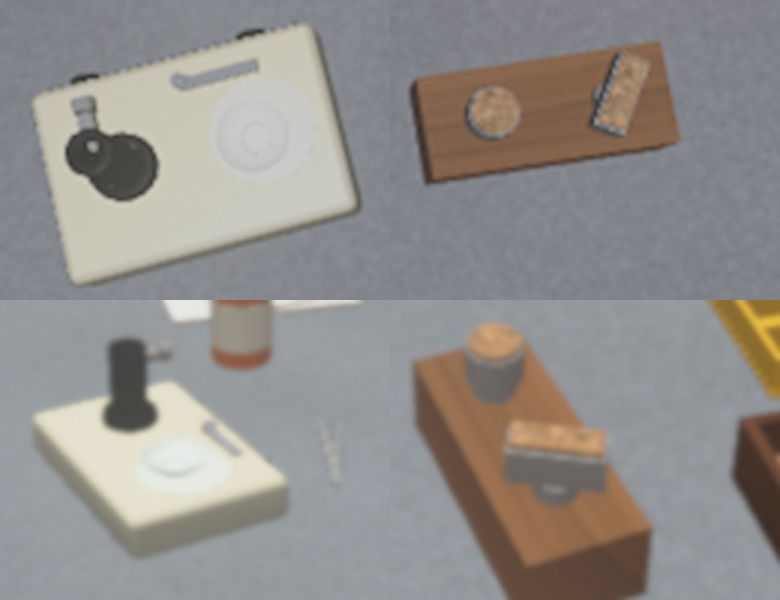

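Run:
```python
from h import *
T=lambda u,v,z:atz("top",105+u/3,150+v/3,z)
T2=lambda u,v,z:atz("top",320+(u-390)/3,170+v/3,z)
c=[T(*p,40) for p in((35,97),(315,25),(358,208),(75,283))]
print("stand",np.round(c,1),"sides",[np.round(np.linalg.norm(c[i]-c[i-1]),1) for i in range(4)])
yd=(c[0]-c[1])+(c[3]-c[2]); print("y ang",np.degrees(np.arctan2(yd[1],yd[0])))
print("dish",T(252,137,50),"holderbase",T(124,166,44))
# rim: triangulate
e1,d1=ray("top",105+90/3,150+152/3); e2,d2=ray("side",210+127/3,130+45/3)
S=np.linalg.lstsq(np.c_[d1,-d2],e2-e1,rcond=None)[0]; p1=e1+S[0]*d1;p2=e2+S[1]*d2; print("rim",p1,p2)
b=[T2(*p,94) for p in((620,52),(650,60),(623,135),(592,127))]
print("bar",np.round(b,1),np.mean(b,0),[np.round(np.linalg.norm(b[i]-b[i-1]),1) for i in range(4)])
xd=b[0]+b[1]-b[2]-b[3]; print("bar ang",np.degrees(np.arctan2(xd[1],xd[0])))
e1,d1=ray("top",320+(621-390)/3,170+93/3); e2,d2=ray("side",255+(556-390)/3,245+(438-300)/3)
S=np.linalg.lstsq(np.c_[d1,-d2],e2-e1,rcond=None)[0]; print("bartop",e1+S[0]*d1,e2+S[1]*d2)
print("disc",T2(494,111,94))
r=[T2(*p,54) for p in((415,80),(660,42),(679,140),(427,183))];print("rack",np.round(r,1),np.mean(r,0))
o=get_obs(); y=R.from_quat(o["ee_rot"]).as_matrix(); print(y)
```

```text
stand [[620.2 355.4  40. ]
 [672.3 146.   40. ]
 [533.4 112.4  40. ]
 [481.  319.3  40. ]] sides [np.float64(143.8), np.float64(215.8), np.float64(142.8), np.float64(213.4)]
y ang 104.09430350487038
dish [585.69266209 189.28114366  50.        ] holderbase [566.40012536 285.05872122  44.        ]
rim [565.38284995 283.79028394 114.69140271] [567.74902179 283.5323671  114.9892905 ]
bar [[ 589.2 -253.8   94. ]
 [ 583.3 -274.1   94. ]
 [ 531.4 -252.7   94. ]
 [ 537.2 -231.8   94. ]] [ 560.29194948 -253.09382927   94.        ] [np.float64(56.5), np.float64(21.2), np.float64(56.2), np.float64(21.6)]
bar ang -22.610694039088777
bartop [ 560.85240605 -253.48936206   91.93457889] [ 563.33518013 -253.83523317   92.4234139 ]
disc [ 549.20663451 -165.2928507    94.        ]
rack [[ 578.4 -116.2   54. ]
 [ 603.9 -294.5   54. ]
 [ 532.1 -303.8   54. ]
 [ 503.5 -122.5   54. ]] [ 554.49236347 -209.25063148   54.        ]
[[ 9.44134159e-01  3.29560773e-01 -6.21598327e-04]
 [ 3.29561353e-01 -9.44132807e-01  1.59918337e-03]
 [-5.98432651e-05 -1.71469844e-03 -9.99998528e-01]]
```

The checks hold: bar 56x21 mm, posts 89 mm apart, base about 214x143 mm, rim z about 115. The bar is at (561.5,-253.5) at -22.6°. The stand's y axis is at 104.1° and the socket at about (566.5,284). First I move above the bar.

Emit:
{"op": "play_rows", "data": {
  "series": [
    [[1,0.053,0.06,0,-0.091],[1,0.053,0.06,0,-0.091],[1,0.053,0.06,0,-0.091],[1,0.053,0.06,0,-0.091],[1,0.053,0.06,0,-0.091],[1,0.053,0.06,0,-0.091],[1,0.053,0.06,0,-0.091],[1,0.053,0.06,0,-0.091]]
  ]
}}

```text
t: 0.77
tool_pos: [392.7, -443.7, 195.4]
ee_rot: [1.0, -0.015, -0.0, -0.0]
ft_force: [-0.0, -0.9, 0.2]
gripper_width: 87.1
gripper_force: 0.0
```

Emit:
{"op": "play_rows", "data": {
  "series": [
    [[1,0.053,0.06,0,-0.091],[1,0.053,0.06,0,-0.091],[1,0.053,0.06,0,-0.091],[1,0.053,0.06,0,-0.091],[1,0.053,0.06,0,-0.091],[1,0.053,0.06,0,-0.091],[1,0.053,0.06,0,-0.091],[1,0.053,0.06,0,-0.091]]
  ]
}}

```text
t: 1.43
tool_pos: [562.2, -251.9, 195.4]
ee_rot: [0.981, -0.196, -0.0, -0.0]
ft_force: [1.3, 0.5, 0.1]
gripper_width: 86.7
gripper_force: 0.0
```

Emit:
{"op": "play_rows", "data": {
  "series": [
    [[1,0,0,-0.03,0],[1,0,0,-0.03,0],[1,0,0,-0.03,0],[1,0,0,-0.03,0],[1,0,0,-0.03,0],[1,0,0,0,0],[1,0,0,0,0],[1,0,0,0,0]]
  ]
}}

```text
t: 2.1
tool_pos: [561.7, -254.0, 136.1]
ee_rot: [0.981, -0.195, 0.0, 0.0]
ft_force: [0.1, -1.0, -0.0]
gripper_width: 87.2
gripper_force: 0.0
```

Run:
```python
from h import *
o=get_obs(); M=R.from_quat(o["ee_rot"]).as_matrix(); print(o["t"],o["tool_pos"],np.degrees(np.arctan2(M[1,1],M[0,1])),o["ft_force"],o["joints"])
s=snap("side","s1.png"); 
f=lambda im,x,y,w,h,k:cv2.resize(im[y:y+h,x:x+w],None,fx=k,fy=k,interpolation=cv2.INTER_CUBIC)
t=snap("top","t1.png")
cv2.imwrite("pics/m1.png",np.hstack([f(s,245,200,130,130,3),f(t,330,140,130,130,3)]))
```

```text
2.1 [ 561.72414081 -254.00784708  136.05011443] -112.52766682354944 [ 0.07605227 -0.96774941 -0.00887842] [ 0.4209566   0.43088364 -0.08667986  1.74046739  0.04398546  0.97145181
 -1.64661213]
```

View pics/m1.png

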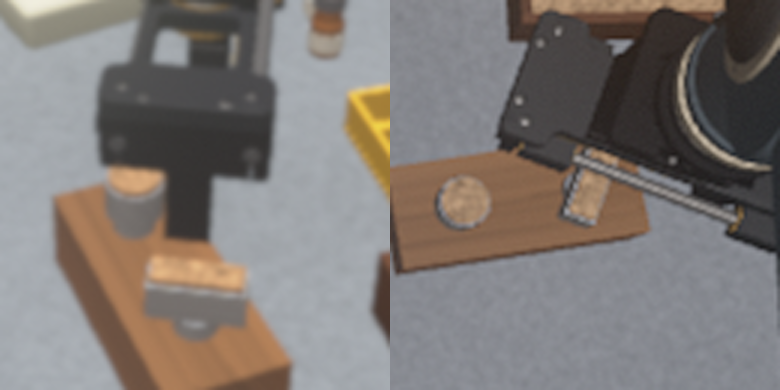

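Run:
```python
from h import *
for k in(-50,0,50):
  p=np.array([561.7+.384*k,-254+.923*k,136]); u=proj("side",p);w=proj("top",p); print(k,(u-[245,200])*3,(w-[330,140])*3+[390,0])
```

```text
-50 [185.70518283 278.8185996 ] [683.31904662 199.07217792]
0 [195.61674589 213.1506802 ] [610.40305706 170.9798772 ]
50 [204.42200214 154.81246918] [538.13728069 143.13808374]
```

Run:
```python
from h import *
for k,z in((-95,206),(-58,136),(-44,136),(-58,155),(-44,155),(95,206),(44,136)):
  p=np.array([561.7-.384*-k,-254+.923*k,z]); u=proj("side",p);w=proj("top",p); print(k,z,(u-[245,200])*3,(w-[330,140])*3+[390,0])
t=cv2.imread("pics/s1.png")[190:310,240:370]; w=cv2.imread("pics/t1.png")[150:250,360:480]
cv2.imwrite("pics/m2.png",np.hstack([cv2.resize(t,(390,360),interpolation=2),cv2.resize(w,(400,360),interpolation=2)]))
```

```text
-95 206 [179.11597852 233.3353663 ] [797.90495066 209.7696878 ]
-58 136 [184.00259506 290.09889872] [695.04653149 203.59041917]
-44 136 [186.95983054 270.50607572] [674.53450641 195.68776324]
-58 155 [184.99124005 261.56058219] [705.91981534 199.33415655]
-44 155 [187.97800243 242.16211531] [684.88721626 191.24183451]
95 206 [216.12822387   7.04615081] [494.63359562  93.54722221]
44 136 [203.41761433 161.4669249 ] [546.77513053 146.4659831 ]
```

View pics/m2.png

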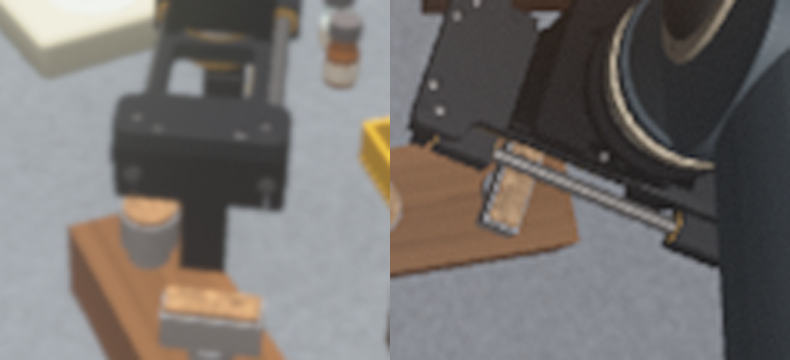

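The picture shows the near fingertip at about pixel (308,279), some 15 px higher than the TCP predicts. I'll go to about 98 mm, which is still above the head, and check again.

Emit:
{"op": "play_rows", "data": {
  "series": [
    [[1,0,0,-0.02,0],[1,0,0,-0.025,0],[1,0,0,-0.025,0],[1,0,0,-0.025,0],[1,0,0,0,0],[1,0,0,0,0],[1,0,0,0,0],[1,0,0,0,0]]
  ]
}}

```text
t: 2.87
tool_pos: [562.1, -253.5, 98.2]
ee_rot: [0.981, -0.195, 0.001, 0.0]
ft_force: [0.5, 0.3, -0.6]
gripper_width: 87.2
gripper_force: 0.0
```

Run:
```python
from h import *
o=get_obs(); p0=o["tool_pos"]; print(p0,o["ft_force"])
s=cv2.cvtColor(capture("side"),cv2.COLOR_RGB2BGR)
s=cv2.resize(s[200:330,240:380],None,fx=4,fy=4,interpolation=2)
for k,c in((-44,(0,0,255)),(-58,(0,255,255)),(44,(0,255,0)),(58,(255,255,0))):
  q=[]
  for dx in(-9.5,9.5):
    u=(proj("side",p0+[.384*k+dx*.923,.923*k-dx*.384,0])-[240,200])*4; q.append(u)
  cv2.line(s,*[tuple(int(v) for v in x) for x in q],c,1)
cv2.imwrite("pics/m3.png",s)
```

```text
[ 562.14196753 -253.45130994   98.22789795] [ 0.47038465  0.3480729  -0.63573788]
```

View pics/m3.png

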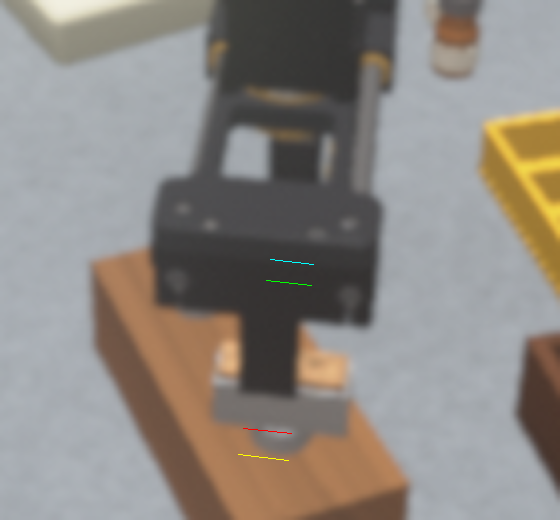

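Run:
```python
from h import *
o=get_obs(); p0=o["tool_pos"]
s=cv2.cvtColor(capture("top"),cv2.COLOR_RGB2BGR)
s=cv2.resize(s[140:250,350:480],None,fx=6,fy=5.4,interpolation=2) if 0 else cv2.resize(s[140:250,350:480],None,fx=5,fy=5,interpolation=2)
for z,c in((0,(0,0,255)),(32,(0,255,255))):
 for k0,k1 in((44,58),(-58,-44)):
  q=[]
  for k,dx in((k0,-9.5),(k0,9.5),(k1,9.5),(k1,-9.5)):
    q.append((proj("top",p0+[.384*k+dx*.923,.923*k-dx*.384,z])-[350,140])*5)
  cv2.polylines(s,[np.int32(q)],True,c,1)
cv2.imwrite("pics/m4.png",cv2.convertScaleAbs(s,alpha=1.6,beta=30))
```

```text
(no output)
```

View pics/m4.png

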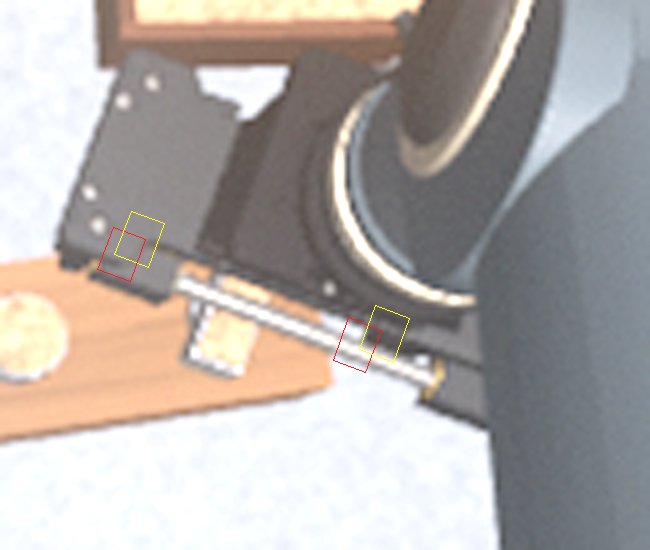

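Emit:
{"op": "play_rows", "data": {
  "series": [
    [[1,0,0,-0.015,0],[1,0,0,-0.015,0],[1,0,0,-0.015,0],[1,0,0,0,0],[-0.3,0,0,0,0],[-0.3,0,0,0,0],[-0.3,0,0,0,0],[-0.3,0,0,0,0]]
  ]
}}

```text
t: 3.63
tool_pos: [561.9, -253.4, 80.0]
ee_rot: [0.981, -0.195, 0.0, 0.0]
ft_force: [0.6, 0.2, -0.5]
gripper_width: 68.0
gripper_force: 0.0
```

Emit:
{"op": "play_rows", "data": {
  "series": [
    [[-0.5,0,0,0,0],[-0.5,0,0,0,0],[-0.6,0,0,0,0],[-0.6,0,0,0,0],[-0.6,0,0,0,0],[-0.6,0,0,0,0],[-0.6,0,0,0,0],[-0.6,0,0,0,0]]
  ]
}}

```text
t: 4.3
tool_pos: [561.7, -253.3, 79.8]
ee_rot: [0.981, -0.195, 0.0, 0.0]
ft_force: [-0.7, -0.2, 0.2]
gripper_width: 19.4
gripper_force: 0.0
```

The fingers closed past 22 mm with no contact, so the tip really is well above the reading. I'll touch the cork top, known at z = 94, to measure the offset.

Emit:
{"op": "play_rows", "data": {
  "series": [
    [[-0.6,0,0,-0.0025,0],[-0.6,0,0,-0.0025,0],[-0.6,0,0,-0.0025,0],[-0.6,0,0,-0.0025,0],[-0.6,0,0,-0.0025,0],[-0.6,0,0,-0.0025,0],[-0.6,0,0,0,0],[-0.6,0,0,0,0]]
  ]
}}

```text
t: 4.97
tool_pos: [561.6, -253.3, 73.6]
ee_rot: [0.981, -0.195, -0.0, 0.0]
ft_force: [-0.3, 0.2, 0.5]
gripper_width: 17.7
gripper_force: 0.0
```

Run:
```python
from h import *
o=get_obs(); p0=o["tool_pos"]; print(p0,o["gripper_width"],o["ft_force"])
s=cv2.cvtColor(capture("side"),cv2.COLOR_RGB2BGR)
s=cv2.resize(s[220:340,250:370],None,fx=5,fy=5,interpolation=2)
cv2.imwrite("pics/m5.png",s)
```

```text
[ 561.59463205 -253.25554008   73.64950289] 17.662918381252606 [-0.32819353  0.18663169  0.49780341]
```

View pics/m5.png

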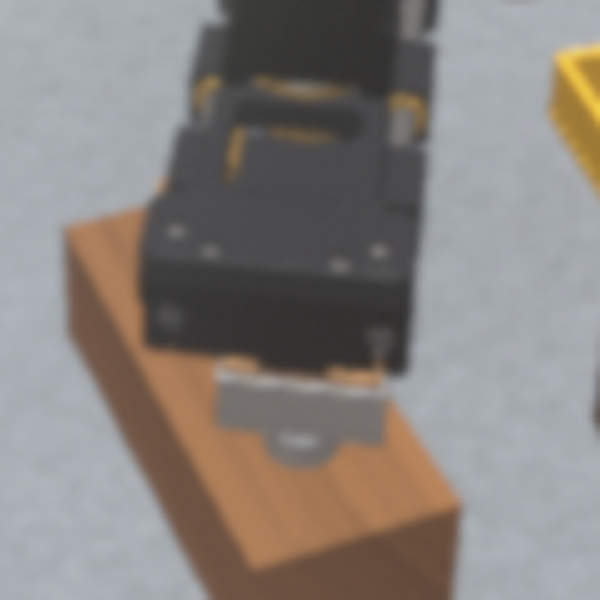

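The tip now sits just above the cork, its edge at about crop (290,375), and is centred along the bar. I continue down slowly to contact.

Emit:
{"op": "play_rows", "data": {
  "series": [
    [[-0.6,0,0,-0.0025,0],[-0.6,0,0,-0.0025,0],[-0.6,0,0,-0.0025,0],[-0.6,0,0,0,0],[-0.6,0,0,0,0],[-0.6,0,0,0,0],[-0.6,0,0,0,0],[-0.6,0,0,0,0]]
  ]
}}

```text
t: 5.68
tool_pos: [561.7, -253.3, 70.8]
ee_rot: [0.981, -0.195, 0.0, 0.0]
ft_force: [0.0, 0.8, -1.1]
gripper_width: 17.2
gripper_force: 0.0
```

Emit:
{"op": "play_rows", "data": {
  "series": [
    [[-0.6,0,0,-0.0025,0],[-0.6,0,0,-0.0025,0],[-0.6,0,0,0,0],[-0.6,0,0,0,0],[-0.6,0,0,0,0],[-0.6,0,0,0,0],[-0.6,0,0,0,0],[-0.6,0,0,0,0]]
  ]
}}

```text
t: 6.35
tool_pos: [561.7, -253.3, 68.8]
ee_rot: [0.981, -0.195, 0.0, 0.0]
ft_force: [0.5, 0.1, 0.6]
gripper_width: 17.1
gripper_force: 0.0
```

Emit:
{"op": "play_rows", "data": {
  "series": [
    [[-0.6,0,0,-0.0025,0],[-0.6,0,0,-0.0025,0],[-0.6,0,0,0,0],[-0.6,0,0,0,0],[-0.6,0,0,0,0],[-0.6,0,0,0,0],[-0.6,0,0,0,0],[-0.6,0,0,0,0]]
  ]
}}

```text
t: 7.02
tool_pos: [562.0, -253.5, 67.2]
ee_rot: [0.981, -0.195, 0.0, 0.0]
ft_force: [-0.8, 0.3, 5.4]
gripper_width: 17.6
gripper_force: 2.7
```

Emit:
{"op": "play_rows", "data": {
  "series": [
    [[-0.6,0,0,-0.0025,0],[-0.6,0,0,0,0],[-0.6,0,0,0,0],[-0.6,0,0,0,0],[-0.6,0,0,0,0],[-0.6,0,0,0,0],[-0.6,0,0,0,0],[-0.6,0,0,0,0]]
  ]
}}

```text
t: 7.68
tool_pos: [562.1, -253.7, 66.5]
ee_rot: [0.981, -0.195, 0.001, 0.0]
ft_force: [-0.5, -0.6, 6.3]
gripper_width: 17.6
gripper_force: 5.4
```

Contact is at a reading of about 67.3 against the true 94, so the tip is about 27 mm above what is reported. I back off, open, and go down so the true tip is at about 70 (reading 43).

Emit:
{"op": "play_rows", "data": {
  "series": [
    [[-0.6,0,0,0.015,0],[0.4,0,0,0.015,0],[0.4,0,0,0,0],[0.4,0,0,0,0],[0.4,0,0,0,0],[0.4,0,0,0,0],[0.4,0,0,0,0],[0.4,0,0,0,0]]
  ]
}}

```text
t: 8.35
tool_pos: [561.6, -253.3, 77.6]
ee_rot: [0.981, -0.195, -0.0, 0.0]
ft_force: [0.1, -0.4, 0.5]
gripper_width: 55.3
gripper_force: 0.0
```

Emit:
{"op": "play_rows", "data": {
  "series": [
    [[0.4,0,0,0,0],[0.4,0,0,-0.015,0],[0.4,0,0,-0.015,0],[0.4,0,0,-0.015,0],[0.4,0,0,0,0],[0.4,0,0,0,0],[0.4,0,0,0,0],[0.4,0,0,0,0]]
  ]
}}

```text
t: 9.02
tool_pos: [561.9, -253.4, 60.0]
ee_rot: [0.981, -0.195, 0.0, 0.0]
ft_force: [0.1, -0.3, -0.9]
gripper_width: 60.9
gripper_force: 0.0
```

Emit:
{"op": "play_rows", "data": {
  "series": [
    [[0.4,0,0,-0.01,0],[0.4,0,0,-0.01,0],[0.4,0,0,-0.01,0],[0.4,0,0,-0.01,0],[0.4,0,0,0,0],[0.4,0,0,0,0],[0.4,0,0,0,0],[0.4,0,0,0,0]]
  ]
}}

```text
t: 9.68
tool_pos: [561.9, -253.4, 44.0]
ee_rot: [0.981, -0.195, 0.0, 0.0]
ft_force: [-0.6, -0.3, -1.0]
gripper_width: 61.1
gripper_force: 0.0
```

Now I close on the bar.

Emit:
{"op": "play_rows", "data": {
  "series": [
    [[-1,0,0,0,0],[-1,0,0,0,0],[-1,0,0,0,0],[-1,0,0,0,0],[-1,0,0,0,0],[-1,0,0,0,0],[-1,0,0,0,0],[-1,0,0,0,0]]
  ]
}}

```text
t: 10.35
tool_pos: [561.7, -253.3, 43.8]
ee_rot: [0.981, -0.195, 0.0, 0.0]
ft_force: [0.3, 0.4, 0.6]
gripper_width: 21.5
gripper_force: 30.0
```

Emit:
{"op": "play_rows", "data": {
  "series": [
    [[-1,0,0,0.005,0],[-1,0,0,0.01,0],[-1,0,0,0.02,0],[-1,0,0,0.02,0],[-1,0,0,0.02,0],[-1,0,0,0,0],[-1,0,0,0,0],[-1,0,0,0,0]]
  ]
}}

```text
t: 11.02
tool_pos: [561.3, -253.2, 73.8]
ee_rot: [0.981, -0.195, -0.0, 0.0]
ft_force: [0.8, 0.1, -3.8]
gripper_width: 21.8
gripper_force: 30.0
```

The post weighs about 3.8 N and is held. I lift it clear and carry it over while turning +126.6°.

Emit:
{"op": "play_rows", "data": {
  "series": [
    [[-1,0,0,0.034,0],[-1,0,0,0.034,0],[-1,0,0,0.034,0],[-1,0,0,0.034,0],[-1,0,0,0.034,0],[-1,0,0,0.034,0],[-1,0,0,0.034,0],[-1,0,0,0.034,0]]
  ]
}}

```text
t: 11.68
tool_pos: [560.9, -253.0, 182.5]
ee_rot: [0.981, -0.195, -0.001, -0.0]
ft_force: [0.2, -0.4, -3.2]
gripper_width: 21.9
gripper_force: 30.0
```

Emit:
{"op": "play_rows", "data": {
  "series": [
    [[-1,0,0.056,0,0.184],[-1,0,0.056,0,0.184],[-1,0,0.056,0,0.184],[-1,0,0.056,0,0.184],[-1,0,0.056,0,0.184],[-1,0,0.056,0,0.184],[-1,0,0.056,0,0.184],[-1,0,0.056,0,0.184]]
  ]
}}

```text
t: 12.35
tool_pos: [560.8, -73.1, 182.0]
ee_rot: [0.985, 0.173, -0.001, -0.0]
ft_force: [0.7, 0.2, -2.8]
gripper_width: 21.7
gripper_force: 30.0
```

Emit:
{"op": "play_rows", "data": {
  "series": [
    [[-1,0.001,0.056,0,0.184],[-1,0.001,0.056,0,0.184],[-1,0.001,0.056,0,0.184],[-1,0.001,0.056,0,0.184],[-1,0.001,0.056,0,0.184],[-1,0.001,0.056,0,0.184],[-1,0.001,0.056,0,0.184],[-1,0.001,0.056,0,0.184]]
  ]
}}

```text
t: 13.02
tool_pos: [564.1, 105.8, 181.9]
ee_rot: [0.857, 0.516, -0.001, -0.0]
ft_force: [0.9, 0.5, -3.1]
gripper_width: 22.0
gripper_force: 30.0
```

Emit:
{"op": "play_rows", "data": {
  "series": [
    [[-1,0.001,0.056,0,0.184],[-1,0.001,0.056,0,0.184],[-1,0.001,0.056,0,0.184],[-1,0.001,0.056,0,0.184],[-1,0.001,0.056,0,0.184],[-1,0,0.056,0,0.184],[-1,0,0.056,0,0.184],[-1,0,0.05,0,0.184]]
  ]
}}

```text
t: 13.68
tool_pos: [566.1, 282.9, 181.9]
ee_rot: [0.613, 0.79, -0.001, -0.0]
ft_force: [1.1, -0.3, -3.4]
gripper_width: 22.3
gripper_force: 30.0
```

Emit:
{"op": "play_rows", "data": {
  "series": [
    [[-1,0,0,0,0],[-1,0,0,0,0],[-1,0,0,0,0],[-1,0,0,0,0],[-1,0,0,0,0],[-1,0,0,0,0],[-1,0,0,0,0],[-1,0,0,0,0]]
  ]
}}

```text
t: 14.35
tool_pos: [567.0, 281.5, 182.7]
ee_rot: [0.616, 0.788, 0.0, 0.0]
ft_force: [-0.3, 0.3, -2.2]
gripper_width: 22.2
gripper_force: 30.0
```

Run:
```python
from h import *
o=get_obs(); p=o["tool_pos"]; M=R.from_quat(o["ee_rot"]).as_matrix()
print(o["t"],p,M[:,2],np.degrees(np.arctan2(M[1,1],M[0,1])),o["ft_force"],o["joints"][6])
s=cv2.cvtColor(capture("side"),cv2.COLOR_RGB2BGR)
t=cv2.cvtColor(capture("top"),cv2.COLOR_RGB2BGR)
cv2.imwrite("pics/raw_s.png",s);cv2.imwrite("pics/raw_t.png",t)
print(proj("side",[566.5,284,115]),proj("side",[566.5,284,p[2]+27-58-1]))
cv2.imwrite("pics/m6.png",np.hstack([cv2.resize(s[80:210,210:310],None,fx=4,fy=4,interpolation=2),cv2.resize(t[140:270,95:195],None,fx=4,fy=4,interpolation=2)]))
```

```text
14.35 [567.02063322 281.4907733  182.7193126 ] [ 3.42351038e-04 -9.91102993e-05 -9.99999936e-01] 13.997034615254991 [-0.32919975  0.33083621 -2.2461407 ] -0.5655680143331742
[251.83285836 144.97554512] [251.24530366 132.26693605]
```

View pics/m6.png

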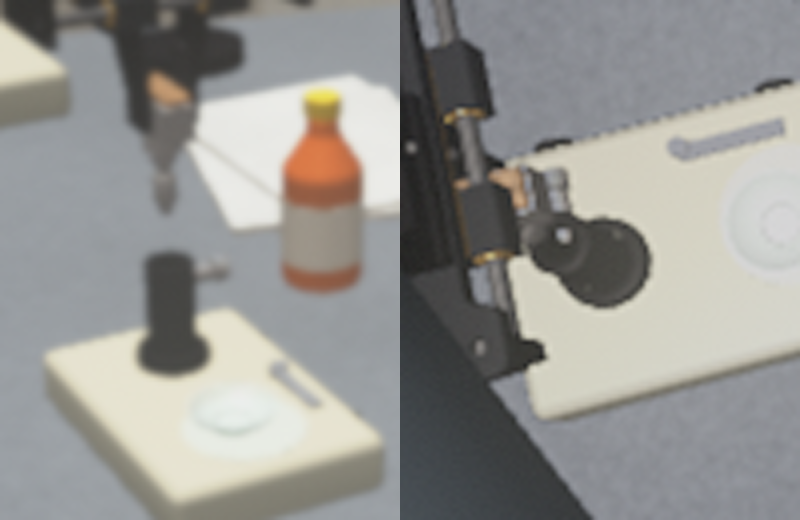

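The foot is at pixel (251.2,132.8), within half a pixel of the prediction directly above the holder (rim near pixel (252,145)). I correct y by 2.5 mm, go down to just above the rim, then feel the way in.

Emit:
{"op": "play_rows", "data": {
  "series": [
    [[-1,0,0.006,0,0],[-1,0,0,-0.015,0],[-1,0,0,-0.02,0],[-1,0,0,-0.02,0],[-1,0,0,-0.01,0],[-1,0,0,0,0],[-1,0,0,0,0],[-1,0,0,0,0]]
  ]
}}

```text
t: 15.12
tool_pos: [567.0, 284.5, 156.7]
ee_rot: [0.615, 0.788, 0.0, 0.0]
ft_force: [-0.3, 0.7, -2.9]
gripper_width: 21.9
gripper_force: 30.0
```

Emit:
{"op": "play_rows", "data": {
  "series": [
    [[-1,0,0,-0.005,0],[-1,0,0,-0.005,0],[-1,0,0,-0.005,0],[-1,0,0,-0.005,0],[-1,0,0,0,0],[-1,0,0,0,0],[-1,0,0,0,0],[-1,0,0,0,0]]
  ]
}}

```text
t: 15.78
tool_pos: [567.0, 284.4, 148.7]
ee_rot: [0.615, 0.788, 0.0, 0.0]
ft_force: [-0.5, -0.3, -2.9]
gripper_width: 21.6
gripper_force: 30.0
```

Emit:
{"op": "play_rows", "data": {
  "series": [
    [[-1,0,0,-0.004,0],[-1,0,0,-0.004,0],[-1,0,0,-0.004,0],[-1,0,0,0,0],[-1,0,0,0,0],[-1,0,0,0,0],[-1,0,0,0,0],[-1,0,0,0,0]]
  ]
}}

```text
t: 16.45
tool_pos: [566.9, 284.3, 143.8]
ee_rot: [0.615, 0.788, 0.0, 0.0]
ft_force: [-0.1, 0.3, -3.2]
gripper_width: 21.6
gripper_force: 30.0
```

Emit:
{"op": "play_rows", "data": {
  "series": [
    [[-1,0,0,-0.004,0],[-1,0,0,-0.004,0],[-1,0,0,-0.003,0],[-1,0,0,0,0],[-1,0,0,0,0],[-1,0,0,0,0],[-1,0,0,0,0],[-1,0,0,0,0]]
  ]
}}

```text
t: 17.12
tool_pos: [567.0, 284.3, 139.5]
ee_rot: [0.615, 0.788, 0.0, 0.0]
ft_force: [0.2, -0.4, -3.6]
gripper_width: 21.8
gripper_force: 30.0
```

Emit:
{"op": "play_rows", "data": {
  "series": [
    [[-1,0,0,-0.004,0],[-1,0,0,-0.004,0],[-1,0,0,0,0],[-1,0,0,0,0],[-1,0,0,0,0],[-1,0,0,0,0],[-1,0,0,0,0],[-1,0,0,0,0]]
  ]
}}

```text
t: 17.78
tool_pos: [566.9, 284.4, 136.2]
ee_rot: [0.615, 0.788, 0.0, 0.0]
ft_force: [0.0, 0.3, -4.0]
gripper_width: 22.0
gripper_force: 30.0
```

Emit:
{"op": "play_rows", "data": {
  "series": [
    [[-1,0,0,-0.003,0],[-1,0,0,-0.003,0],[-1,0,0,-0.003,0],[-1,0,0,0,0],[-1,0,0,0,0],[-1,0,0,0,0],[-1,0,0,0,0],[-1,0,0,0,0]]
  ]
}}

```text
t: 18.45
tool_pos: [566.9, 284.4, 132.6]
ee_rot: [0.615, 0.788, 0.0, 0.0]
ft_force: [0.7, 0.5, -2.7]
gripper_width: 22.1
gripper_force: 30.0
```

Emit:
{"op": "play_rows", "data": {
  "series": [
    [[-1,0,0,-0.003,0],[-1,0,0,-0.003,0],[-1,0,0,-0.003,0],[-1,0,0,0,0],[-1,0,0,0,0],[-1,0,0,0,0],[-1,0,0,0,0],[-1,0,0,0,0]]
  ]
}}

```text
t: 19.12
tool_pos: [567.1, 284.6, 129.1]
ee_rot: [0.615, 0.788, 0.0, -0.0]
ft_force: [-0.3, 0.9, 2.5]
gripper_width: 21.7
gripper_force: 30.0
```

Emit:
{"op": "play_rows", "data": {
  "series": [
    [[-1,0,0,-0.003,0],[-1,0,0,-0.003,0],[-1,0,0,0,0],[-1,0,0,0,0],[-1,0,0,0,0],[-1,0,0,0,0],[-1,0,0,0,0],[-1,0,0,0,0]]
  ]
}}

```text
t: 19.78
tool_pos: [567.0, 284.6, 126.3]
ee_rot: [0.615, 0.788, 0.0, -0.0]
ft_force: [1.5, 3.3, -1.9]
gripper_width: 21.5
gripper_force: 30.0
```

Emit:
{"op": "play_rows", "data": {
  "series": [
    [[-1,0,0,-0.003,0],[-1,0,0,-0.003,0],[-1,0,0,0,0],[-1,0,0,0,0],[-1,0,0,0,0],[-1,0,0,0,0],[-1,0,0,0,0],[-1,0,0,0,0]]
  ]
}}

```text
t: 20.45
tool_pos: [567.0, 284.4, 124.0]
ee_rot: [0.615, 0.788, 0.0, 0.0]
ft_force: [2.0, 3.2, -2.4]
gripper_width: 21.8
gripper_force: 30.0
```

Emit:
{"op": "play_rows", "data": {
  "series": [
    [[-1,0,0,-0.003,0],[-1,0,0,-0.003,0],[-1,0,0,-0.003,0],[-1,0,0,-0.003,0],[-1,0,0,0,0],[-1,0,0,0,0],[-1,0,0,0,0],[-1,0,0,0,0]]
  ]
}}

```text
t: 21.12
tool_pos: [567.1, 284.7, 120.2]
ee_rot: [0.615, 0.788, 0.001, 0.0]
ft_force: [1.4, 2.9, 5.3]
gripper_width: 21.6
gripper_force: 30.0
```

Emit:
{"op": "play_rows", "data": {
  "series": [
    [[-1,0,0,-0.003,0],[-1,0,0,-0.003,0],[-1,0,0,-0.003,0],[-1,0,0,-0.003,0],[-1,0,0,0,0],[-1,0,0,0,0],[-1,0,0,0,0],[-1,0,0,0,0]]
  ]
}}

```text
t: 21.78
tool_pos: [567.1, 284.7, 114.9]
ee_rot: [0.615, 0.788, 0.0, 0.0]
ft_force: [2.0, 1.8, 4.1]
gripper_width: 22.0
gripper_force: 30.0
```

Emit:
{"op": "play_rows", "data": {
  "series": [
    [[-1,0,0,-0.003,0],[-1,0,0,-0.003,0],[-1,0,0,-0.003,0],[-1,0,0,0,0],[-1,0,0,0,0],[-1,0,0,0,0],[-1,0,0,0,0],[-1,0,0,0,0]]
  ]
}}

```text
t: 22.45
tool_pos: [567.1, 284.5, 111.1]
ee_rot: [0.615, 0.788, 0.0, 0.0]
ft_force: [2.6, 3.9, 4.1]
gripper_width: 21.8
gripper_force: 30.0
```

Emit:
{"op": "play_rows", "data": {
  "series": [
    [[-1,0,0,-0.003,0],[-1,0,0,-0.003,0],[-1,0,0,0,0],[-1,0,0,0,0],[-1,0,0,0,0],[-1,0,0,0,0],[-1,0,0,0,0],[-1,0,0,0,0]]
  ]
}}

```text
t: 23.12
tool_pos: [567.1, 284.3, 107.6]
ee_rot: [0.615, 0.788, 0.0, -0.0]
ft_force: [2.8, 4.8, -1.1]
gripper_width: 21.9
gripper_force: 30.0
```

Emit:
{"op": "play_rows", "data": {
  "series": [
    [[-1,0,0,-0.003,0],[-1,0,0,-0.002,0],[-1,0,0,0,0],[-1,0,0,0,0],[-1,0,0,0,0],[-1,0,0,0,0],[-1,0,0,0,0],[-1,0,0,0,0]]
  ]
}}

```text
t: 23.78
tool_pos: [567.1, 284.5, 105.7]
ee_rot: [0.615, 0.788, 0.0, -0.0]
ft_force: [4.8, 4.8, 0.5]
gripper_width: 22.2
gripper_force: 30.0
```

Emit:
{"op": "play_rows", "data": {
  "series": [
    [[-1,0,0,-0.003,0],[-1,0,0,-0.002,0],[-1,0,0,0,0],[-1,0,0,0,0],[-1,0,0,0,0],[-1,0,0,0,0],[-1,0,0,0,0],[-1,0,0,0,0]]
  ]
}}

```text
t: 24.45
tool_pos: [567.1, 284.5, 104.4]
ee_rot: [0.615, 0.788, 0.0, 0.0]
ft_force: [3.8, 4.1, 2.1]
gripper_width: 21.8
gripper_force: 30.0
```

Emit:
{"op": "play_rows", "data": {
  "series": [
    [[-1,0,0,-0.0025,0],[-1,0,0,0,0],[-1,0,0,0,0],[-1,0,0,0,0],[-1,0,0,0,0],[-1,0,0,0,0],[-1,0,0,0,0],[-1,0,0,0,0]]
  ]
}}

```text
t: 25.12
tool_pos: [567.2, 284.5, 104.0]
ee_rot: [0.615, 0.788, 0.0, 0.0]
ft_force: [1.5, 4.3, 5.9]
gripper_width: 21.8
gripper_force: 30.0
```

Emit:
{"op": "play_rows", "data": {
  "series": [
    [[-1,0,0,-0.0025,0],[-1,0,0,0,0],[-1,0,0,0,0],[-1,0,0,0,0],[-1,0,0,0,0],[-1,0,0,0,0],[-1,0,0,0,0],[-1,0,0,0,0]]
  ]
}}

```text
t: 25.78
tool_pos: [567.2, 284.6, 104.0]
ee_rot: [0.615, 0.788, 0.0, 0.0]
ft_force: [1.1, 3.2, 10.8]
gripper_width: 22.1
gripper_force: 30.0
```

There is a hard stop at reading 104.0, which puts the rim at about 114 as seen, with about 14 N net push. I ease slightly, release and lift off.

Emit:
{"op": "play_rows", "data": {
  "series": [
    [[-1,0,0,0.002,0],[-1,0,0,0,0],[-0.3,0,0,0,0],[-0.2,0,0,0,0],[0,0,0,0,0],[0.2,0,0,0,0],[0.4,0,0,0,0],[0.4,0,0,0,0]]
  ]
}}

```text
t: 26.45
tool_pos: [566.4, 283.6, 102.7]
ee_rot: [0.615, 0.788, -0.001, -0.0]
ft_force: [-0.3, 0.6, 0.6]
gripper_width: 53.6
gripper_force: 0.0
```

Emit:
{"op": "play_rows", "data": {
  "series": [
    [[0.4,0,0,0,0],[0.4,0,0,0.01,0],[0.4,0,0,0.02,0],[0.4,0,0,0.04,0],[0.4,0,0,0.06,0],[0.4,0,0,0.06,0],[0.4,0,0,0.06,0],[0.4,0,0,0.06,0]]
  ]
}}

```text
t: 27.12
tool_pos: [566.8, 284.5, 229.5]
ee_rot: [0.615, 0.788, 0.0, 0.0]
ft_force: [1.2, -0.2, -0.8]
gripper_width: 61.1
gripper_force: 0.0
```

Emit:
{"op": "play_rows", "data": {
  "series": [
    [[0.4,-0.03,-0.08,0,0],[0.4,-0.03,-0.08,0,0],[0.4,-0.03,-0.08,0,0],[0.4,-0.03,-0.08,0,0],[0.4,0,-0.08,0,0],[0.4,0,-0.08,0,0],[0.4,0,0,0,0],[0.4,0,0,0,0]]
  ]
}}

```text
t: 27.78
tool_pos: [519.2, 90.2, 228.2]
ee_rot: [0.617, 0.787, 0.0, 0.001]
ft_force: [-0.5, 0.7, 0.5]
gripper_width: 60.6
gripper_force: 0.0
```

Run:
```python
from h import *
s=cv2.cvtColor(capture("side"),cv2.COLOR_RGB2BGR)
t=cv2.cvtColor(capture("top"),cv2.COLOR_RGB2BGR)
print(get_obs()["t"])
for z in(114.5,126.5,150.5,154.5): print(z,(proj("side",[566.8,284.2,z])-[220,100])*4)
cv2.imwrite("pics/m7.png",np.hstack([cv2.resize(s[100:230,220:320],None,fx=4,fy=4,interpolation=2),cv2.resize(t[140:270,95:195],None,fx=4,fy=4,interpolation=2)]))
```

```text
27.8833
114.5 [127.75713417 180.42749114]
126.5 [126.97925203 163.55258204]
150.5 [125.39652667 129.21788625]
154.5 [125.12917673 123.41815678]
```

View pics/m7.png

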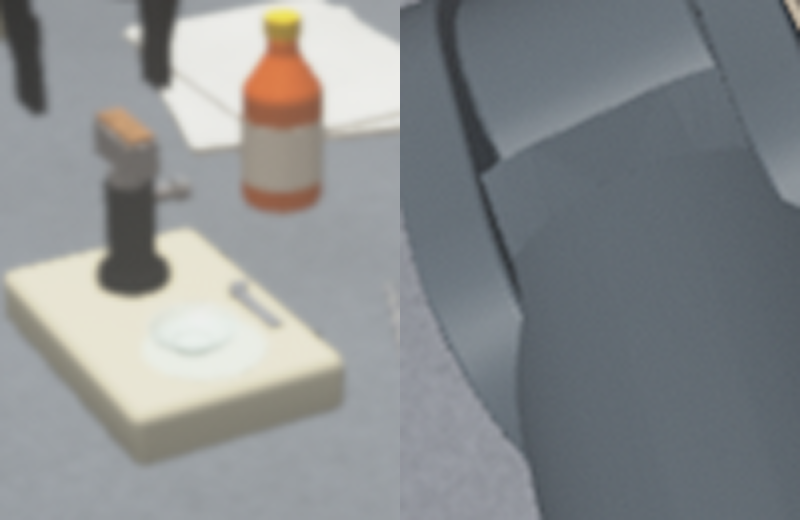

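The side view shows the post seated upright on the rim, with the cork centre at crop (126,124) against a prediction of (125,123) for home. The dish is undisturbed. One last check of the bar's angle in the same picture, by projection.

Run:
```python
from h import *
for a in(94,104,114):
  d=np.array([np.cos(np.radians(a)),np.sin(np.radians(a)),0])
  n=np.array([-d[1],d[0],0])
  print(a,[np.round((proj("side",np.array([566.8,284.2,154.5])+i*28*d+j*11*n)-[220,100])*4) for i,j in((1,1),(1,-1),(-1,-1),(-1,1))])
im=cv2.imread("pics/m7.png")[:, :400]; h=cv2.cvtColor(im,cv2.COLOR_BGR2HSV)
m=cv2.inRange(h,(5,110,90),(20,255,255)); m[:90]=0; m[180:]=0; m[:,:80]=0; m[:,175:]=0
c=max(cv2.findContours(m,0,1)[0],key=cv2.contourArea); print(cv2.minAreaRect(c),cv2.boundingRect(c), cv2.approxPolyDP(c,5,True)[:,0].tolist())
```

```text
94 [array([ 98., 110.]), array([131., 105.]), array([153., 138.]), array([119., 142.])]
104 [array([ 92., 112.]), array([123., 106.]), array([159., 135.]), array([128., 142.])]
114 [array([ 87., 114.]), array([115., 106.]), array([164., 133.]), array([136., 141.])]Traceback (most recent call last):
  File "<stdin>", line 8, in <module>
ValueError: max() iterable argument is empty
```

```bash
python3 -c "
from rig import *
print(hand_in())"
```

```text
the job is handed in; nothing more can be done
None
```

The bar-headed post is in the holder and handed in at about 28 s: it stopped hard at about the rim height seen in the images, and the bar lies along the base's long side. Push stayed around 15 N, and I saw no disturbance to the dish. I did not look at the plunger in the groove or re-check the round-headed post.

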